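Lower a bench juice press with its release valve and draw out the tray

ROBOT

A 7-joint arm with a two-finger parallel gripper is mounted at the origin on a cart in front of the work surface, level with it; the furniture and walls round the work are solid. World frame = base frame: x ahead of the robot, y to its left, z up, the work surface at z = 0. Lengths are in m, angles in rad, forces in N, time in s.
With the tool pointing down it reaches from about 0.425 to 0.925 m from the base axis. Payload 6.8 kg.
Tool frame: the origin (TCP) lies at the very end of the fingers, on their centre line; the grasp point (between the pads) lies 19 mm behind it; z points along the fingers, y is the line along which they close (so a half turn about z gives the same grasp; the last joint's range is limited). The gripper opens to 85 mm and grips with 20 to 120 N. Pads are 22 mm wide; open, the fingers measure 114 mm over their backs; the gripper's body (76 mm by 85 mm) begins 54 mm behind the grasp point. The pads swing forward as they close: fully open they stand 13 mm farther back than shut.
Start: joints at [-1.416, 0.477, 0.022, 1.555, -0.011, 1.109, -0.083], TCP at [0.175, 0.652, 0.231] pointing down, gripper open.
Joint ranges: [-2.96, 2.96], [-0.34, 2.1], [-1.41, 1.46], [0.24, 2.44], [-1.37, 4.51], [0.17, 1.92], [-2.96, 2.96]. Speed limits (rad/s): [2.39, 2.39, 3.14, 3.14, 3.14, 3.14, 3.14].

INTERFACE

Orientations are given as a unit quaternion [w, x, y, z].
In Python, from bench import bot, snapshot, sign_off, search_frame gives the robot as it stands. The module is installed in compiled form; this text tells all that it offers.
- The arm moves only by the tool step_arm, never from a script. Its arguments are lists of equal length, an entry for each row: "grip": the opening, from 0 (shut) to 1 (fully open); "xyz": the shift along the tool's x, y, z in normalised numbers (1 is 60 cm), a list of three; "delta_rot": the turn, a rotation vector about the tool's x, y, z in fractions of the full range, 1 being 90 degrees, a list of three. In form: {"grip": [grip, ...], "xyz": [[tx, ty, tz], ...], "delta_rot": [[ax, ay, az], ...]}. A call has 1 to 12 rows; each row is the pose to reach, as a shift and turn from the pose commanded when the call began, along the tool's axes at that moment; what a row does not reach only later rows make up. A row lasts 1/8 s, in which the tool goes at most 62.5 mm and 10.7 degrees, less where a joint would pass 70% of its speed; a pose out of reach is approached as far as the arm can. A shift or turn number past 1, either way, is cut back to 1. A call with a gripper value outside its range is refused whole. The fingers move at their own pace and stop on an object; the grip force is fixed at half the most. Time passes only in rows, so rows that repeat a pose let the fingers close. It gives the time, the measured TCP pose, the force, the opening and the grip force at its end, in the units of the state.
- bot.observe(): the state, without advancing time (a new reading comes with each control period).
- snapshot(name): name is "scene" or "top" or "wrist"; returns a dict with "frame" (400x640x3 uint8, red, green, blue), "camera_matrix" (3x3 intrinsics, pixels), "cam_to_world" (4x4, takes a point from camera to world coordinates). Camera axes: x right, y up, looking along -z (the intrinsics and any distortion apply to the point x, -y, -z); pixel columns grow to the right and rows downward; lengths in m; the calibration is good to about 2 mm. The wrist camera is an equidistant fisheye: a pixel r from the principal point sees the ray r / f radians off the axis. A picture is of the moment at which its call begins. There is no depth.
- sign_off(): hands the job in; it is judged then, once.
Trained networks look in the newest picture that a camera, given by its name, has taken for a name from the list of things; names that differ only in an ending like _2 or _b are one class to them, and where a whole thing is asked for, a point or a joint stands for the part that bears it (a point fixed in the world has none). Each returns a list of dicts, best first, with "conf" (0 to 1); they miss things now and then, are a little off and sometimes report something else, mostly with a low value. They report only what shows in the picture. A call takes as long as a camera call. They do not tell look-alikes from the thing itself.
- search_frame(camera, target): "at" ([row, column] in pixels, amid what is visible of it).
The state is a dict: "t": time; "joints": joint angles; "dq": joint speeds; "effort": joint torques, N m; "tcp_pos": TCP position; "eef_rot": TCP orientation; "wrist_force": force on the tool from outside, world axes, zero at the start; "torque": the same for the moment, N m; "gripper_width": finger opening in m; "grasp_force": force on a finger pad.
Only numpy, scipy, OpenCV 4.12 (cv2) and the standard library are available. Lean on these libraries where they do the work, as an engineer would, in place of code of your own. Each camera call takes 0.05 s, during which the arm holds its last target. There are 200 camera calls.

TASK

The pressing is done. With the lever of the release valve on the hand pump, crack the valve open just far enough that the platen comes down slowly, at no more than about two centimetres a second, let it sink all the way, then shut the valve again, nipped firmly against its stop pin but only finger-tight. Then draw the pressing tray gently out by its handle until it meets the stops on its runners and leave it lying there, without disturbing the little glass under the spout.

Things in the scene. Friction and masses are not known exactly. Their poses are not given: they have to be found in the camera images.
- press: Bench juice press, fixed: base plate 410 mm wide, top 18 mm up; two columns (x 0, y +-108 mm) with a crossbeam (262 mm up, nuts to 275), a hydraulic cylinder between them and at the left-hand end a grey hand pump, 130 x 80 mm, 76 mm high, with gauge and rod. Origin: underside, under the ram's axis; x to its rear, -x to its front (roughly to the robot), y left, z up.
- head: White pressing block, 90 x 90 x 30 mm, fixed under the crossbeam over the ram, 180 to 210 mm above the press's underside. Origin and axes as the press's. While the platen is up the block dips 13 mm below the tray's rim, so the tray cannot come out until it has sunk.
- ram (a joint): Height of the ram, with platen and tray, above its lowest position in m: 0 = fully down, 0.055 at the start. Trapped oil holds it while the valve is shut; it is driven by the weight of ram, platen and tray alone (18 to 29 N, differs from run to run).
- platen: Steel platen on the ram, 150 x 167 x 12 mm. Along each side a runner, a lip 12 mm higher than its top face (inner faces at y +-77.5 mm), reaches forward to x -163 mm, with a stop block on it at x -70 to -82 mm. Origin: centre of the underside, 96 mm above the press's underside when the ram is down; axes as the press's. The tray lies on its top face, z +12 mm.
- valve (a joint): Angle of the release valve in rad: 0 = shut, lever just touching its stop pin, as at the start; grows as the lever turns counter-clockwise from above (knob to the right), up to 1.5. It stays where it is left and takes 2 to 5 N at the knob.
- valve_lever: Flat level steel lever, 80 x 10 x 8 mm, on the pump's front part, with an upright black knob at its end. Origin on the vertical spindle axis, 92 mm above the press's underside; x points along the lever to the knob, 70 mm out. Shut, it points to the press's front, 0.6 rad to the left.
- valve_knob (a point): Middle of the upright black knob on the lever, 18 mm in diameter, 31 mm tall (top 14 mm above this point), 70 mm from the spindle axis, 112 mm above the press's underside. It can be pinched from above or pushed from the side.
- valve_axis (a point): Point on the valve's vertical spindle axis at the knob's height. Behaviour: nothing flows until a cracking point somewhere from 0.2 to 0.75 rad (differs with the weight); beyond it the ram sinks steadily, about 17 mm/s faster for each further 0.1 rad. Turning back slows or stops it at once.
- stop_pin: Steel pin, 8 mm thick, 26 mm tall, on the pump to the left of the lever, 40 mm from the spindle axis. Origin: its foot, 76 mm above the press's underside. The shut lever bears on it and the seat gives a little, about 4 N at the knob per mm past first touch. The pin feels 1.75 times the knob's push less 5 N of friction; finger-tight is roughly 5 to 20 N on the pin.
- tray: Steel pressing tray, 144 x 150 x 30 mm, 0.55 to 1.05 kg, with a slatted rack, slides with 3 to 7 N; in front a handle in the middle and a short spout to the left. Origin: centre of its underside, at home 12 mm above the platen's origin; axes as the press's. Two ears at its rear sides, 15 to 23 mm up, slide above the runners and meet the stop blocks when it has come 115 mm forward.
- tray_grip (a point): Where to take the tray: on its round steel handle bar, 13 mm thick, which runs level along the tray's x there (x -105 to -170 mm), 135 mm in front of the tray's origin and 49 mm above its underside. Pinch it from above, across y; the space round it is free.
- shot_glass: Small glass, 48 mm across, 60 mm tall, on the worktop in front of the press under the spout (110 mm in front of the ram's axis, 45 mm to the left). Origin: centre of its underside.
Not all that is in view belongs to the job. Leave any blue or turquoise look-alike of the shot_glass alone.

How it is judged:
On the way, in this order (a step that is already met when the one before it is completed fails the run):
1. the valve is cracked open with the platen still up (value of joint valve above 0.12 rad and value of joint ram above 0.03 m), for 0.1 s.
2. the platen has sunk all the way down (value of joint ram below 0.003 m), for 0.2 s.
3. the valve is shut again, its lever nipped against the stop pin (value of joint valve below 0.06 rad and contact force between valve_lever and stop_pin above 3 N), for 0.2 s.
At the end, for the whole second after the job is handed in: Ram fully down (under 4 mm); valve lever back at its stop pin (under 0.06 rad); tray 105 to 130 mm forward of its home, level on the runners (within 0.06 rad and 5 mm of height), at rest; the little glass upright (value of joint ram below 0.004 m and value of joint valve below 0.06 rad and x of tray in the frame of platen between -0.13 and -0.105 m and z of tray in the frame of platen between 0.008 and 0.017 m and angle between tray's own z axis and vertical below 0.06 rad and linear speed of tray below 0.01 m/s and angle between shot_glass's own z axis and vertical below 0.2 rad); the robot touches nothing.
It fails at once if the platen drops: it sinks faster than 30 mm/s (velocity of joint ram below -0.03 m/s).
It fails at once if the valve is forced: its lever bears on the stop pin with more than 40 N (contact force between valve_lever and stop_pin above 40 N).
It fails at once if the tray is dragged against the press head with more than 15 N (contact force between tray and head above 15 N).
It fails at once if the tray is rammed into its runners or stops with more than 50 N (contact force between tray and platen above 50 N).
It fails at once if the glass is knocked over or pushed more than 30 mm away (angle between shot_glass's own z axis and vertical above 0.5 rad or distance of shot_glass from where it was at the start of the episode above 0.03 m).
It also fails if it takes over 70 s, if anything falls off the work surface, if the arm or the gripper's body presses on something with over 40 N, if the wrist force passes 120 N, or if a joint passes its speed limit or range.

## Working session

There is one attempt and no reset: what is moved stays moved. The work goes in short steps, Python scripts to look and compute and a tool call to move; the robot and the scene stay as the last step left them, time stands still between calls to the robot, and variables do not carry over. Pictures are saved under pics/ and viewed, at most 10 in all, crops included, and the job is handed in when it is done.

Besides the shell and the picture viewer there is one more tool, called after "Call:" as name(argument=value, ...), one argument or row to a line, values as JSON. step_arm: Moves the arm, as the interface text tells. Its arguments: {"type":"object","properties":{"grip":{"type":"array"},"xyz":{"type":"array"},"delta_rot":{"type":"array"}},"required":["grip","xyz","delta_rot"]}

```bash
mkdir -p pics; cat > h.py <<'E'
import numpy as np, cv2
from bench import bot, snapshot, sign_off, search_frame
from scipy.spatial.transform import Rotation as R
def snap(n,f=None):
    s=snapshot(n)
    if f: cv2.imwrite('pics/'+f,s['frame'][:,:,::-1])
    return s
def ray(s,rc,fish=False):
    K=s['camera_matrix'];T=s['cam_to_world']
    x=(rc[1]-K[0,2])/K[0,0];y=(rc[0]-K[1,2])/K[1,1]
    if fish:
        r=np.hypot(x,y);d=np.array([x/r*np.sin(r),-y/r*np.sin(r),-np.cos(r)])
    else: d=np.array([x,-y,-1.])
    return T[:3,3],T[:3,:3]@(d/np.linalg.norm(d))
def atz(s,rc,z,fish=False):
    o,d=ray(s,rc,fish);return o+d*(z-o[2])/d[2]
def proj(s,p):
    K=s['camera_matrix'];T=s['cam_to_world'];q=T[:3,:3].T@(np.array(p)-T[:3,3]);
    return np.array([K[1,2]+K[1,1]*(-q[1])/(-q[2]),K[0,2]+K[0,0]*q[0]/(-q[2])])
def tri(rs):
    A=0;b=0
    for o,d in rs:
        P=np.eye(3)-np.outer(d,d);A=A+P;b=b+P@o
    return np.linalg.solve(A,b)
E
python3 - <<'E'
from h import *
for c in ['scene','top']:
    s=snap(c,c+'0.png'); print(c,s['camera_matrix'].round(1).tolist(),s['cam_to_world'].round(3).tolist())
    for n in ['press','head','platen','valve_lever','valve_knob','stop_pin','tray','tray_grip','shot_glass']:
        print(n,[(np.round(r['at']).tolist(),round(r['conf'],2)) for r in search_frame(c,n)[:3]])
o=bot.observe();print(o['t'],o['tcp_pos'],o['eef_rot'],o['wrist_force'])
E
```

```text
scene [[521.0, 0.0, 320.8], [0.0, 521.0, 201.6], [0.0, 0.0, 1.0]] [[-0.999, 0.03, -0.009, 0.526], [-0.026, -0.622, 0.783, 0.864], [0.018, 0.783, 0.622, 0.945], [0.0, 0.0, 0.0, 1.0]]
press [([215.0, 254.0], 0.96)]
head [([150.0, 261.0], 0.76), ([182.0, 274.0], 0.16)]
platen [([183.0, 276.0], 0.67)]
valve_lever [([247.0, 279.0], 0.81), ([216.0, 254.0], 0.45)]
valve_knob [([249.0, 282.0], 0.56)]
stop_pin [([152.0, 265.0], 0.26)]
tray []
tray_grip [([157.0, 269.0], 0.65)]
shot_glass [([236.0, 390.0], 0.96), ([211.0, 291.0], 0.85), ([234.0, 306.0], 0.84)]
top [[463.2, 0.0, 315.3], [0.0, 463.2, 191.9], [0.0, 0.0, 1.0]] [[-0.026, 0.99, -0.138, 0.382], [-0.998, -0.035, -0.056, -0.225], [-0.06, 0.137, 0.989, 1.28], [0.0, 0.0, 0.0, 1.0]]
press [([126.0, 321.0], 0.93)]
head [([121.0, 364.0], 0.6)]
platen [([157.0, 337.0], 0.64)]
valve_lever [([155.0, 264.0], 0.51)]
valve_knob [([159.0, 264.0], 0.61), ([128.0, 364.0], 0.45)]
stop_pin []
tray [([157.0, 264.0], 0.49)]
tray_grip [([128.0, 366.0], 0.65), ([123.0, 320.0], 0.5), ([157.0, 264.0], 0.24)]
shot_glass [([271.0, 320.0], 0.79), ([166.0, 348.0], 0.7), ([182.0, 310.0], 0.58)]
1.0 [0.17534779 0.65184424 0.23133035] [8.76689717e-07 1.31013981e-01 9.91380520e-01 2.12278961e-05] [-0.11773851  0.12820449 -0.47136755]
```

View pics/scene0.png

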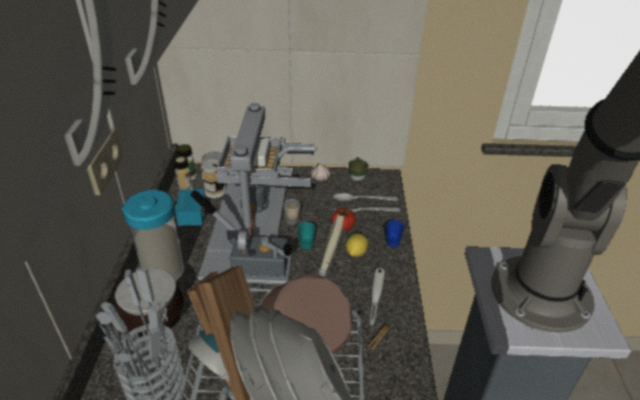

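View pics/top0.png

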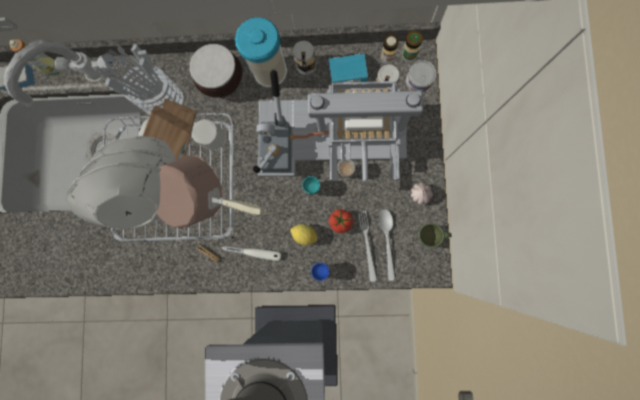

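```bash
python3 - <<'E'
import cv2,numpy as np
a=cv2.imread('pics/top0.png')[75:190,245:430];b=cv2.imread('pics/scene0.png')[95:285,195:330]
a=cv2.resize(a,None,fx=4,fy=4,interpolation=cv2.INTER_CUBIC);cv2.imwrite('pics/c1.png',a)
cv2.imwrite('pics/c2.png',cv2.resize(b,None,fx=3.1,fy=3.1,interpolation=cv2.INTER_CUBIC))
E
```

```text
(no output)
```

View pics/c1.png

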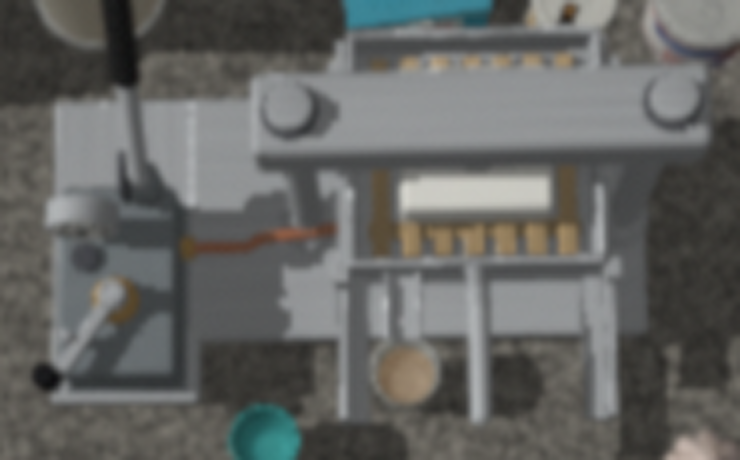

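View pics/c2.png

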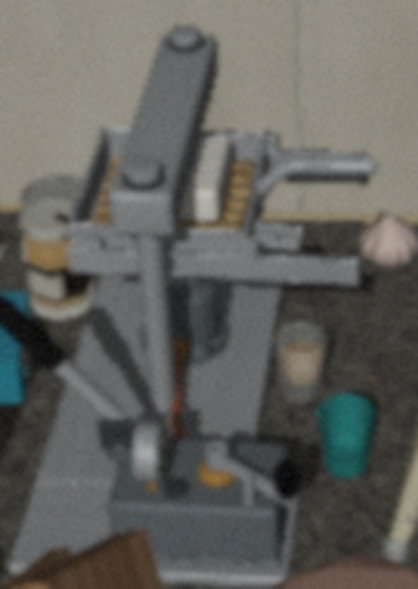

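```bash
python3 - <<'E'
from h import *
s=snap('top');sc=snap('scene')
c=lambda u,v:(75+v/4,245+u/4); c2=lambda u,v:(95+v/3.1,195+u/3.1)
L=atz(s,c(288,105),.275);Rr=atz(s,c(673,97),.275)
print('nuts',L,Rr,np.linalg.norm(L-Rr),'mid',(L+Rr)/2)
o=(L+Rr)/2;y=(L-Rr);y[2]=0;y/=np.linalg.norm(y);x=np.array([y[1],-y[0],0]);print('yaw',np.arctan2(x[1],x[0]))
f=lambda p:((p-o)@x,(p-o)@y)
K=atz(s,c(47,376),.126);S=atz(s,c(113,293),.1)
K2=atz(sc,c2(288,465),.126);S2=atz(sc,c2(215,450),.1)
for n,p in dict(K=K,S=S,K2=K2,S2=S2,glass=atz(s,c(405,372),.05),hf=atz(s,c(478,415),.218),hb=atz(s,c(472,270),.21),corner=atz(s,c(57,103),.018),c3=atz(s,c(193,400),.018),c4=atz(s,c(48,402),.018)).items():print(n,p.round(4),np.round(f(p),4))
d=K-S;print('lever angle rel front, left+',np.arctan2(d@y,d@-x),np.linalg.norm(d[:2]))
L=atz(sc,c2(142,170),.275);Rr=atz(sc,c2(187,36),.275);print(L,Rr)
E
```

```text
nuts [ 0.7288248  -0.17778439  0.275     ] [ 0.72332363 -0.39236388  0.275     ] 0.21464999898837706 mid [ 0.72607422 -0.28507414  0.275     ]
yaw -0.025631376807562417
K [ 0.6079 -0.0118  0.126 ] [-0.1251  0.2702]
S [ 0.6667 -0.0511  0.1   ] [-0.0653  0.2323]
K2 [ 0.6097 -0.0036  0.126 ] [-0.1235  0.2784]
S2 [ 0.6695 -0.0453  0.1   ] [-0.0627  0.2382]
glass [ 0.6163 -0.2409  0.05  ] [-0.1109  0.0413]
hf [ 0.5575 -0.28    0.218 ] [-0.1687  0.0008]
hb [ 0.6454 -0.2804  0.21  ] [-0.0808  0.0026]
corner [ 8.268e-01 -8.000e-04  1.800e-02] [0.0934 0.2868]
c3 [ 0.6082 -0.0939  0.018 ] [-0.1227  0.1881]
c4 [0.6106 0.0077 0.018 ] [-0.1229  0.2897]
lever angle rel front, left+ 0.5644625001110415 0.07077157506166615
[ 0.72951319 -0.16511593  0.275     ] [ 0.72188527 -0.37756636  0.275     ]
```

Top crop: knob at (47,376), spindle (113,293), handle bar (478,265–415), both nuts. In full-frame top pixels, glass candidates are (166,348) clear, in front of the press under the spout; (182,310) turquoise and (271,320) blue look-alikes. The clear one is the real glass, so I'll leave the other two alone. The lever with the black knob at (169,257) is on the grey pump; the pump rod at (90,275) has a black grip but is not the knob.

Units first: shifts go in shares of 60 cm and turns go in shares of 90 degrees. So -41.3 cm / 60 = -0.6883, -39.6 cm / 60 = -0.66.

Call:
step_arm(
  grip=[0.5,0.5,0.5,0.5,0.5,0.5,0.5,0.5,0.5,0.5,0.5,0.5],
  xyz=[
    [-0.2883,-0.2717,-0.2],
    [-0.2883,-0.2717,-0.2],
    [-0.2883,-0.2717,-0.2],
    [-0.2883,-0.2717,-0.2],
    [-0.2883,-0.2717,-0.2],
    [-0.66,-0.6883,-0.2],
    [-0.66,-0.6883,-0.2],
    [-0.66,-0.6883,-0.2],
    [-0.66,-0.6883,-0.2],
    [-0.66,-0.6883,-0.2],
    [-0.66,-0.6883,-0.2],
    [-0.66,-0.6883,-0.2],
  ],
  delta_rot=[
    [0,0,0],
    [0,0,0],
    [0,0,0],
    [0,0,0],
    [0,0,0],
    [0,0,0],
    [0,0,0],
    [0,0,0],
    [0,0,0],
    [0,0,0],
    [0,0,0],
    [0,0,0],
  ],
)

```text
t: 2.6
tcp_pos: [0.4509, 0.1493, 0.3511]
eef_rot: [-0.0, 0.132, 0.991, -0.0]
wrist_force: [-0.2, 0.7, 0.2]
gripper_width: 0.0427
grasp_force: 0.0
```

To row units: -19.3 cm / 60 = -0.3217, -11.2 cm / 60 = -0.1867.

Call:
step_arm(
  grip=[0.5,0.5,0.5,0.5,0.5,0.5,0.5],
  xyz=[
    [-0.3217,-0.1867,0],
    [-0.3217,-0.1867,0],
    [-0.3217,-0.1867,0],
    [-0.3217,-0.1867,0],
    [-0.3217,-0.1867,0.1667],
    [-0.3217,-0.1867,0.1667],
    [-0.3217,-0.1867,0.1667],
  ],
  delta_rot=[
    [0,0,0],
    [0,0,0],
    [0,0,0],
    [0,0,0],
    [0,0,0],
    [0,0,0],
    [0,0,0],
  ],
)

```text
t: 3.48
tcp_pos: [0.6057, -0.0052, 0.2479]
eef_rot: [-0.004, 0.129, 0.992, -0.0]
wrist_force: [-1.0, 0.5, 0.1]
gripper_width: 0.0424
grasp_force: 0.0
```

```bash
python3 - <<'E'
from h import *
s=snap('wrist','w1.png');sc=snap('scene','s1.png')
a=cv2.imread('pics/w1.png');b=cv2.imread('pics/s1.png')[90:290,180:340]
a=cv2.resize(a,(640,400));b=cv2.resize(b,None,fx=2,fy=2)
cv2.imwrite('pics/m1.png',cv2.resize(np.hstack([a[:, :480],b]),(800,400)) if 0 else np.hstack([a[:,80:560],b]))
print(s['camera_matrix'].round(1).tolist(),s['cam_to_world'].round(3).tolist())
for n in ['valve_knob','valve_lever','stop_pin','valve_axis','tray_grip','tray']:
    print(n,[(np.round(r['at']).tolist(),round(r['conf'],2)) for r in search_frame('wrist',n)[:3]])
print(bot.observe()['tcp_pos'])
E
```

```text
[[309.7, 0.0, 317.5], [0.0, 309.7, 197.6], [0.0, 0.0, 1.0]] [[0.257, -0.923, -0.287, 0.531], [0.967, 0.244, 0.078, 0.015], [-0.002, -0.298, 0.955, 0.39], [0.0, 0.0, 0.0, 1.0]]
valve_knob [([218.0, 307.0], 0.62)]
valve_lever [([216.0, 305.0], 0.88)]
stop_pin [([215.0, 315.0], 0.44), ([216.0, 306.0], 0.31)]
valve_axis [([264.0, 232.0], 0.57)]
tray_grip [([307.0, 90.0], 0.81)]
tray [([310.0, 91.0], 0.67)]
[ 0.60834778 -0.0079728   0.25258159]
```

View pics/m1.png

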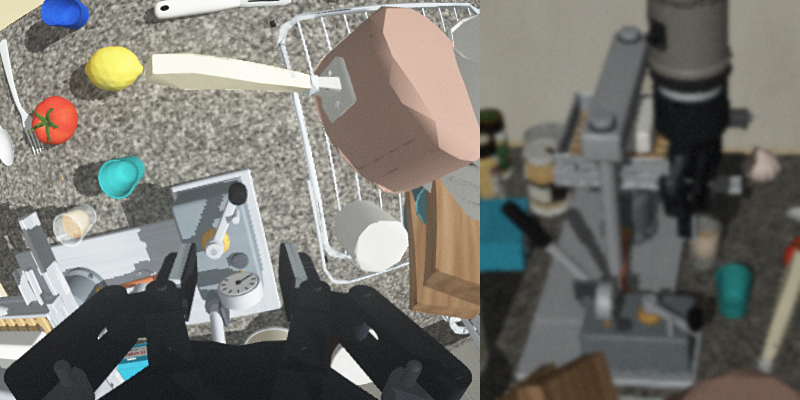

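The wrist view shows the knob at (row 190, col 317) with the lever running to the spindle at (242, 293). The gauge is behind the spindle, the clear glass is at (225, 155) and the turquoise look-alike at (178, 200). The lever with the black knob is the one I want.

```bash
python3 - <<'E'
from h import *
import cv2
a=cv2.imread('pics/w1.png').astype(int).sum(2)
m=(a<110)[170:215,300:335].astype(np.uint8); n,l,st,ce=cv2.connectedComponentsWithStats(m);print(st.tolist(),ce.round(1).tolist())
s=snap('wrist')
for z in (.118,.126):print('K',atz(s,(189,317),z,1).round(4))
print('S',atz(s,(243,293),.1,1).round(4))
t=snap('top');sc=snap('scene')
c=lambda u,v:(75+v/4,245+u/4); c2=lambda u,v:(95+v/3.1,195+u/3.1)
print('tri',tri([ray(s,(189,317),1),ray(t,c(47,376)),ray(sc,c2(288,463))]),tri([ray(s,(189,317),1),ray(t,c(47,376))]))
E
```

```text
[[0, 0, 35, 45, 1575]] [[17.0, 22.0]]
K [ 0.6099 -0.009   0.118 ]
K [ 0.6076 -0.0084  0.126 ]
S [ 0.6656 -0.0503  0.1   ]
tri [ 0.6094093  -0.00997579  0.12123198] [ 0.61063558 -0.00940775  0.11393668]
```

To row units: 14.6 cm / 60 = 0.2433, 13 cm / 60 = 0.2167.

Call:
step_arm(
  grip=[0.5,0.5,0.5,0.5,0.5,0.29,0.29,0.29],
  xyz=[
    [0,0,0.0833],
    [0,0,0.1667],
    [0,0,0.2167],
    [0,0,0.2433],
    [0,0,0.2433],
    [0,0,0.2433],
    [0,0,0.2433],
    [0,0,0.2433],
  ],
  delta_rot=[
    [0,0,0],
    [0,0,0],
    [0,0,0],
    [0,0,0],
    [0,0,0],
    [0,0,0],
    [0,0,0],
    [0,0,0],
  ],
)

```text
t: 5.03
tcp_pos: [0.6082, -0.0081, 0.1062]
eef_rot: [0.001, 0.131, 0.991, 0.0]
wrist_force: [0.0, -0.7, 0.5]
gripper_width: 0.0245
grasp_force: 0.0
```

```bash
python3 - <<'E'
from h import *
s=snap('wrist','w2.png');sc=snap('scene','s2.png');snap('top','t2.png')
a=cv2.imread('pics/w2.png');b=cv2.imread('pics/s2.png')[90:290,180:340];c=cv2.imread('pics/t2.png')[60:200,240:440]
b=cv2.resize(b,(320,400));c=cv2.resize(c,(286,200))
cv2.imwrite('pics/m2.png',np.hstack([a[:,80:560],b]))
cv2.imwrite('pics/c_t2.png',c)
o=bot.observe();print(o['tcp_pos'],o['wrist_force'],o['gripper_width'])
E
```

```text
[ 0.60787046 -0.00808726  0.10561246] [-0.43049766 -0.16519168  0.32320024] 0.024907358043439853
```

View pics/m2.png

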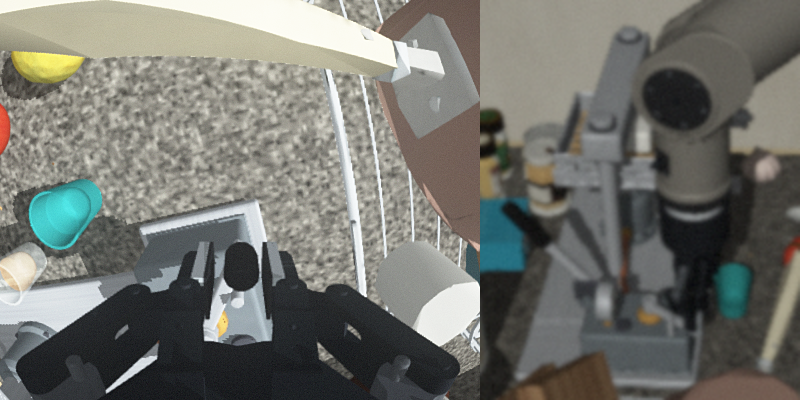

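The knob sits centrally between the pads. At pic (265,240) it has even gaps on both sides. Opening toward about 0.18 rad.

To row units: -1.5 cm / 60 = -0.025, -1.3 cm / 60 = -0.0217.

Call:
step_arm(
  grip=[0.29,0.29,0.29,0.29,0.29,0.29],
  xyz=[
    [0.0017,-0.0067,0],
    [0.0033,-0.0117,0],
    [0.005,-0.0167,0],
    [0.0058,-0.0217,0],
    [0.0058,-0.025,0],
    [0.0058,-0.025,0],
  ],
  delta_rot=[
    [0,0,0],
    [0,0,0],
    [0,0,0],
    [0,0,0],
    [0,0,0],
    [0,0,0],
  ],
)

```text
t: 5.92
tcp_pos: [0.6004, -0.0224, 0.1052]
eef_rot: [-0.0, 0.131, 0.991, -0.0]
wrist_force: [-0.2, 2.0, -0.5]
gripper_width: 0.0248
grasp_force: 0.8
```

```bash
cat > ram.py <<'E'
from h import *
import sys
ref=cv2.cvtColor(cv2.imread('pics/s2.png'),cv2.COLOR_BGR2GRAY)
def ram():
    g=cv2.cvtColor(snapshot('scene')['frame'],cv2.COLOR_RGB2GRAY)
    out=[]
    for (r0,r1,c0,c1) in [(158,190,216,236),(162,184,222,242)]:
        m=cv2.matchTemplate(g[r0-4:r1+32,c0-4:c1+5],ref[r0:r1,c0:c1],cv2.TM_CCOEFF_NORMED)
        i=np.unravel_index(m.argmax(),m.shape);d=i[0]-4.
        if 0<i[0]<m.shape[0]-1:
            a,b,c=m[i[0]-1:i[0]+2,i[1]];d+=(a-c)/(2*(a-2*b+c))
        out+=[round(float(d),2),i[1]-4,round(float(m.max()),2)]
    return out
T=np.array([-.0256]);
def report():
    for _ in range(2): print(ram())
    o=bot.observe();print(round(o['t'],2),o['tcp_pos'].round(4),o['wrist_force'].round(1))
if __name__=='__main__': report()
E
python3 ram.py; python3 - <<'E'
from h import *
s=snap('scene')
o=np.array([.726,-.285,0]);x=np.array([.9997,-.0256,0]);y=np.array([.0256,.9997,0])
for up in (.055,.045,0):
    print(up,[proj(s,o+a*x+b*y+np.array([0,0,.108+up])).round(1).tolist() for a,b in [(.075,.083),(-.07,.083),(-.163,.08)]])
E
```

```text
[-0.05, np.int64(0), 0.99, -0.03, np.int64(0), 0.97]
[-0.05, np.int64(0), 0.99, -0.04, np.int64(0), 0.97]
6.03 [ 0.6006 -0.0224  0.1053] [-0.4  1.8 -0.4]
0.055 [[177.9, 217.6], [180.4, 274.4], [181.4, 311.1]]
0.045 [[181.1, 218.0], [183.6, 274.5], [184.6, 311.1]]
0 [[195.0, 219.8], [197.5, 275.2], [198.5, 310.9]]
```

Call:
step_arm(
  grip=[0.29,0.29,0.29],
  xyz=[
    [0.0005,-0.0033,0],
    [0.0008,-0.0067,0],
    [0.0008,-0.0067,0],
  ],
  delta_rot=[
    [0,0,0],
    [0,0,0],
    [0,0,0],
  ],
)

```text
t: 6.45
tcp_pos: [0.5988, -0.0257, 0.1053]
eef_rot: [-0.0, 0.131, 0.991, -0.0]
wrist_force: [-0.6, 2.3, -0.0]
gripper_width: 0.0247
grasp_force: 0.8
```

```bash
python3 ram.py
```

```text
[0.02, np.int64(0), 0.99, 0.05, np.int64(0), 0.96]
[0.03, np.int64(0), 0.99, 0.03, np.int64(0), 0.96]
6.55 [ 0.5988 -0.0257  0.1053] [-1.3  2.2  0.2]
```

To row units: -0.4 cm / 60 = -0.0067, 0.03 cm / 60 = 0.0005.

Call:
step_arm(
  grip=[0.29,0.29,0.29],
  xyz=[
    [0.0003,-0.0033,0],
    [0.0005,-0.0067,0],
    [0.0005,-0.0067,0],
  ],
  delta_rot=[
    [0,0,0],
    [0,0,0],
    [0,0,0],
  ],
)

```text
t: 6.92
tcp_pos: [0.5974, -0.0295, 0.1053]
eef_rot: [-0.0, 0.131, 0.991, -0.0]
wrist_force: [-1.1, 1.6, -0.3]
gripper_width: 0.0251
grasp_force: 0.9
```

```bash
python3 ram.py
```

```text
[-0.06, np.int64(0), 0.99, -0.12, np.int64(0), 0.96]
[-0.07, np.int64(0), 0.99, -0.11, np.int64(0), 0.96]
7.03 [ 0.5976 -0.0295  0.1053] [-1.4  1.  -0.4]
```

Not moving yet.

To row units: -0.4 cm / 60 = -0.0067, -0.2 cm / 60 = -0.0033.

Call:
step_arm(
  grip=[0.29,0.29,0.29],
  xyz=[
    [0.0002,-0.0033,0],
    [0.0003,-0.0067,0],
    [0.0003,-0.0067,0],
  ],
  delta_rot=[
    [0,0,0],
    [0,0,0],
    [0,0,0],
  ],
)

```text
t: 7.4
tcp_pos: [0.5963, -0.0335, 0.1053]
eef_rot: [-0.0, 0.131, 0.991, -0.0]
wrist_force: [-0.3, 2.5, 0.1]
gripper_width: 0.0248
grasp_force: 0.9
```

```bash
python3 ram.py
```

```text
[0.04, np.int64(0), 0.99, 0.11, np.int64(0), 0.96]
[0.05, np.int64(0), 0.99, 0.13, np.int64(0), 0.96]
7.5 [ 0.5964 -0.0335  0.1053] [-0.2  1.3 -0.3]
```

To row units: -0.35 cm / 60 = -0.0058, -0.2 cm / 60 = -0.0033.

Call:
step_arm(
  grip=[0.29,0.29,0.29],
  xyz=[
    [0,-0.0033,0],
    [0,-0.0058,0],
    [0,-0.0058,0],
  ],
  delta_rot=[
    [0,0,0],
    [0,0,0],
    [0,0,0],
  ],
)

```text
t: 7.88
tcp_pos: [0.5954, -0.0367, 0.1053]
eef_rot: [-0.0, 0.131, 0.991, -0.0]
wrist_force: [-0.1, 2.1, -0.7]
gripper_width: 0.0245
grasp_force: 0.9
```

```bash
python3 ram.py
```

```text
[-0.06, np.int64(0), 0.99, -0.12, np.int64(0), 0.96]
[-0.05, np.int64(0), 0.99, -0.08, np.int64(0), 0.97]
7.97 [ 0.5955 -0.0367  0.1053] [-0.4  2.2  0.5]
```

Call:
step_arm(
  grip=[0.29,0.29,0.29],
  xyz=[
    [-0.0002,-0.0033,0],
    [-0.0003,-0.0058,0],
    [-0.0003,-0.0058,0],
  ],
  delta_rot=[
    [0,0,0],
    [0,0,0],
    [0,0,0],
  ],
)

```text
t: 8.35
tcp_pos: [0.5947, -0.0402, 0.1053]
eef_rot: [0.0, 0.131, 0.991, -0.0]
wrist_force: [-1.0, 2.5, -0.4]
gripper_width: 0.0247
grasp_force: 0.9
```

```bash
python3 ram.py
```

```text
[-0.05, np.int64(0), 0.99, -0.09, np.int64(0), 0.96]
[-0.06, np.int64(0), 0.99, -0.12, np.int64(0), 0.96]
8.45 [ 0.5948 -0.0402  0.1053] [-0.4  2.2 -0.4]
```

Call:
step_arm(
  grip=[0.29,0.29,0.29],
  xyz=[
    [-0.0003,-0.0033,0],
    [-0.0005,-0.0058,0],
    [-0.0005,-0.0058,0],
  ],
  delta_rot=[
    [0,0,0],
    [0,0,0],
    [0,0,0],
  ],
)

```text
t: 8.82
tcp_pos: [0.5941, -0.0437, 0.1053]
eef_rot: [0.0, 0.131, 0.991, -0.0]
wrist_force: [-0.2, 2.3, 0.0]
gripper_width: 0.0245
grasp_force: 0.9
```

```bash
python3 ram.py
```

```text
[0.87, np.int64(0), 0.94, 1.0, np.int64(0), 0.82]
[0.98, np.int64(0), 0.93, 1.09, np.int64(0), 0.79]
8.93 [ 0.5942 -0.0436  0.1053] [-0.1  2.6 -0.1]
```

Sinking at about 6 mm/s. I'll open a touch more.

To row units: -0.15 cm / 60 = -0.0025, -0.1 cm / 60 = -0.0017.

Call:
step_arm(
  grip=[0.29,0.29,0.29,0.29],
  xyz=[
    [0,-0.0017,0],
    [-0.0002,-0.0025,0],
    [-0.0002,-0.0025,0],
    [-0.0002,-0.0025,0],
  ],
  delta_rot=[
    [0,0,0],
    [0,0,0],
    [0,0,0],
    [0,0,0],
  ],
)

```text
t: 9.43
tcp_pos: [0.5939, -0.0448, 0.1053]
eef_rot: [0.0, 0.131, 0.991, -0.0]
wrist_force: [-0.1, 2.1, -0.0]
gripper_width: 0.0246
grasp_force: 1.2
```

```bash
python3 ram.py
```

```text
[3.78, np.int64(0), 0.68, 4.94, np.int64(0), 0.72]
[3.4, np.int64(0), 0.7, 4.85, np.int64(0), 0.77]
9.53 [ 0.5939 -0.0448  0.1053] [-0.6  2.4 -0.3]
```

Call:
step_arm(
  grip=[0.29,0.29,0.29,0.29,0.29,0.29,0.29,0.29],
  xyz=[
    [0,0,0],
    [0,0,0],
    [0,0,0],
    [0,0,0],
    [0,0,0],
    [0,0,0],
    [0,0,0],
    [0,0,0],
  ],
  delta_rot=[
    [0,0,0],
    [0,0,0],
    [0,0,0],
    [0,0,0],
    [0,0,0],
    [0,0,0],
    [0,0,0],
    [0,0,0],
  ],
)

```text
t: 10.52
tcp_pos: [0.5939, -0.0448, 0.1053]
eef_rot: [0.0, 0.131, 0.991, 0.0]
wrist_force: [0.2, 2.9, -0.4]
gripper_width: 0.0247
grasp_force: 1.2
```

```bash
python3 ram.py
```

```text
[11.29, np.int64(3), 0.62, 10.98, np.int64(1), 0.73]
[11.39, np.int64(3), 0.64, 11.0, np.int64(1), 0.74]
10.62 [ 0.5939 -0.0448  0.1053] [ 0.1  2.8 -0.6]
```

Call:
step_arm(
  grip=[0.29,0.29,0.29,0.29,0.29,0.29,0.29,0.29,0.29,0.29,0.29,0.29],
  xyz=[
    [0,0,0],
    [0,0,0],
    [0,0,0],
    [0,0,0],
    [0,0,0],
    [0,0,0],
    [0,0,0],
    [0,0,0],
    [0,0,0],
    [0,0,0],
    [0,0,0],
    [0,0,0],
  ],
  delta_rot=[
    [0,0,0],
    [0,0,0],
    [0,0,0],
    [0,0,0],
    [0,0,0],
    [0,0,0],
    [0,0,0],
    [0,0,0],
    [0,0,0],
    [0,0,0],
    [0,0,0],
    [0,0,0],
  ],
)

```text
t: 12.12
tcp_pos: [0.5939, -0.0448, 0.1053]
eef_rot: [0.0, 0.131, 0.991, 0.0]
wrist_force: [0.3, 2.5, -0.1]
gripper_width: 0.0249
grasp_force: 1.3
```

```bash
python3 ram.py
```

```text
[16.76, np.int64(2), 0.59, 17.02, np.int64(2), 0.7]
[16.75, np.int64(2), 0.59, 17.03, np.int64(2), 0.69]
12.22 [ 0.5939 -0.0448  0.1053] [ 1.   2.8 -0.3]
```

Call:
step_arm(
  grip=[0.29,0.29,0.29,0.29,0.29,0.29,0.29,0.29,0.29,0.29,0.29,0.29],
  xyz=[
    [0,0,0],
    [0,0,0],
    [0,0,0],
    [0,0,0],
    [0,0,0],
    [0,0,0],
    [0,0,0],
    [0,0,0],
    [0,0,0],
    [0,0,0],
    [0,0,0],
    [0,0,0],
  ],
  delta_rot=[
    [0,0,0],
    [0,0,0],
    [0,0,0],
    [0,0,0],
    [0,0,0],
    [0,0,0],
    [0,0,0],
    [0,0,0],
    [0,0,0],
    [0,0,0],
    [0,0,0],
    [0,0,0],
  ],
)

```text
t: 13.72
tcp_pos: [0.5938, -0.0448, 0.1053]
eef_rot: [0.0, 0.131, 0.991, 0.0]
wrist_force: [1.1, 1.8, -0.7]
gripper_width: 0.0246
grasp_force: 1.3
```

```bash
python3 ram.py; python3 - <<'E'
from h import *
snap('scene','s3.png');a=cv2.imread('pics/s2.png')[90:290,180:340];b=cv2.imread('pics/s3.png')[90:290,180:340]
cv2.imwrite('pics/m3.png',cv2.resize(np.hstack([a,b]),None,fx=2.5,fy=2.5,interpolation=cv2.INTER_CUBIC))
E
```

```text
[16.75, np.int64(2), 0.59, 17.03, np.int64(2), 0.69]
[16.75, np.int64(2), 0.59, 17.04, np.int64(2), 0.7]
13.82 [ 0.5938 -0.0448  0.1053] [ 2.5  1.8 -0.1]
```

View pics/m3.png

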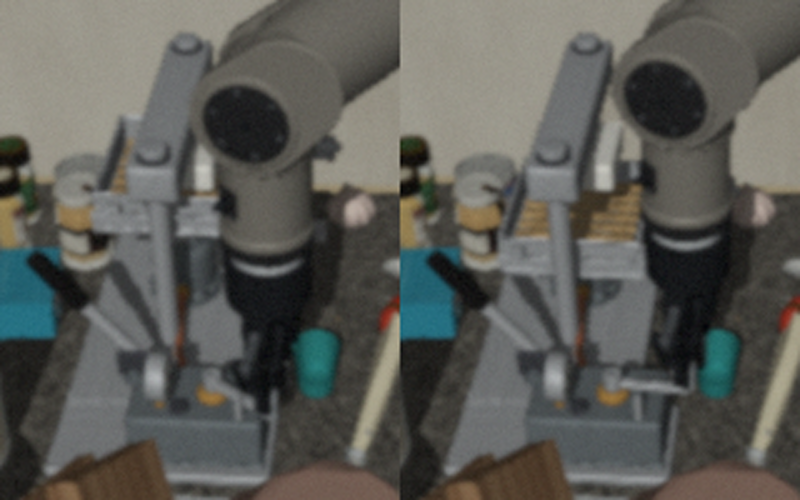

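The platen is down: it moved from row ~230 to ~270 in the pic (16–17 px), and it has stopped. Closing the valve.

To row units: 3.8 cm / 60 = 0.0633, -0.36 cm / 60 = -0.006.

Call:
step_arm(
  grip=[0.29,0.29,0.29,0.29,0.29,0.29,0.29,0.29,0.29,0.29],
  xyz=[
    [0.0003,0.0083,0],
    [0.0007,0.0167,0],
    [0.0008,0.025,0],
    [0.0005,0.0333,0],
    [-0.0003,0.0417,0],
    [-0.0017,0.0483,0],
    [-0.0033,0.055,0],
    [-0.005,0.06,0],
    [-0.006,0.0633,0],
    [-0.006,0.0633,0],
  ],
  delta_rot=[
    [0,0,0],
    [0,0,0],
    [0,0,0],
    [0,0,0],
    [0,0,0],
    [0,0,0],
    [0,0,0],
    [0,0,0],
    [0,0,0],
    [0,0,0],
  ],
)

```text
t: 15.12
tcp_pos: [0.605, -0.0104, 0.1045]
eef_rot: [-0.002, 0.132, 0.991, -0.001]
wrist_force: [-3.8, -2.6, -0.4]
gripper_width: 0.0247
grasp_force: 2.0
```

To row units: 0.2 cm / 60 = 0.0033, 0.1 cm / 60 = 0.0017.

Call:
step_arm(
  grip=[0.29,0.29,0.29],
  xyz=[
    [-0.0008,0.0017,0],
    [-0.0008,0.0033,0],
    [-0.0008,0.0033,0],
  ],
  delta_rot=[
    [0,0,0],
    [0,0,0],
    [0,0,0],
  ],
)

```text
t: 15.5
tcp_pos: [0.6059, -0.0089, 0.1044]
eef_rot: [-0.002, 0.132, 0.991, -0.001]
wrist_force: [-4.0, -3.6, 0.4]
gripper_width: 0.0249
grasp_force: 2.2
```

```bash
python3 - <<'E'
from h import *
f=[];
for i in range(4):
    snapshot('top');o=bot.observe();f.append(o['wrist_force'])
print(np.mean(f,0),o['tcp_pos'],o['t'],o['grasp_force'])
E
```

```text
[-4.12689053 -3.82901666 -0.04421487] [ 0.60595998 -0.00890901  0.10443489] 15.7 2.219420581095619
```

To row units: 0.15 cm / 60 = 0.0025, 0.1 cm / 60 = 0.0017.

Call:
step_arm(
  grip=[0.29,0.29,0.29],
  xyz=[
    [-0.0005,0.0017,0],
    [-0.001,0.0025,0],
    [-0.001,0.0025,0],
  ],
  delta_rot=[
    [0,0,0],
    [0,0,0],
    [0,0,0],
  ],
)

```text
t: 16.08
tcp_pos: [0.6068, -0.0076, 0.1044]
eef_rot: [-0.002, 0.132, 0.991, -0.001]
wrist_force: [-4.4, -3.6, 0.6]
gripper_width: 0.0249
grasp_force: 2.3
```

```bash
cat > f.py <<'E'
from h import *
f=[]
for i in range(3):
    snapshot('top');o=bot.observe();f.append(o['wrist_force'])
f=np.mean(f,0);print(f.round(1),'knob push',-(f[:2]@[.586,.81]).round(2),'radial',(f[:2]@[-.81,.586]).round(2),o['tcp_pos'],o['t'])
E
python3 f.py
```

```text
[-4.5 -3.5 -0. ] knob push 5.45 radial 1.61 [ 0.60679346 -0.00762433  0.10442661] 16.225
```

Call:
step_arm(
  grip=[0.29,0.29,0.29],
  xyz=[
    [-0.0005,0.0017,0],
    [-0.0013,0.0033,0],
    [-0.0013,0.0033,0],
  ],
  delta_rot=[
    [0,0,0],
    [0,0,0],
    [0,0,0],
  ],
)

```text
t: 16.6
tcp_pos: [0.6081, -0.0058, 0.1044]
eef_rot: [-0.002, 0.132, 0.991, -0.001]
wrist_force: [-4.0, -3.3, 0.3]
gripper_width: 0.0248
grasp_force: 2.2
```

```bash
python3 f.py
```

```text
[-4.3 -3.8  0.5] knob push 5.65 radial 1.27 [ 0.6081272  -0.00584164  0.1044254 ] 16.75
```

To row units: 0.1 cm / 60 = 0.0017, -0.04 cm / 60 = -0.0007.

Call:
step_arm(
  grip=[0.29,0.29,0.29],
  xyz=[
    [-0.0005,0.0017,0],
    [-0.0007,0.0017,0],
    [-0.0007,0.0017,0],
  ],
  delta_rot=[
    [0,0,0],
    [0,0,0],
    [0,0,0],
  ],
)

```text
t: 17.12
tcp_pos: [0.6088, -0.005, 0.1044]
eef_rot: [-0.002, 0.132, 0.991, -0.001]
wrist_force: [-4.4, -3.6, 0.1]
gripper_width: 0.0247
grasp_force: 2.2
```

```bash
python3 f.py
```

```text
[-4.  -3.3 -0.1] knob push 5.01 radial 1.36 [ 0.60881512 -0.00497811  0.10443117] 17.275
```

To row units: 0.1 cm / 60 = 0.0017, -0.04 cm / 60 = -0.0007.

Call:
step_arm(
  grip=[0.29,0.29,0.29],
  xyz=[
    [-0.0007,0.0017,0],
    [-0.0007,0.0017,0],
    [-0.0007,0.0017,0],
  ],
  delta_rot=[
    [0,0,0],
    [0,0,0],
    [0,0,0],
  ],
)

```text
t: 17.65
tcp_pos: [0.6094, -0.0041, 0.1044]
eef_rot: [-0.002, 0.132, 0.991, -0.001]
wrist_force: [-4.6, -3.8, 0.3]
gripper_width: 0.0248
grasp_force: 2.2
```

```bash
python3 f.py
```

```text
[-4.8 -3.6  0.2] knob push 5.71 radial 1.81 [ 0.60937771 -0.00410685  0.10439961] 17.8
```

To row units: 0.1 cm / 60 = 0.0017, -0.04 cm / 60 = -0.0007.

Call:
step_arm(
  grip=[0.29,0.29,0.29],
  xyz=[
    [-0.0007,0.0017,0],
    [-0.0007,0.0017,0],
    [-0.0007,0.0017,0],
  ],
  delta_rot=[
    [0,0,0],
    [0,0,0],
    [0,0,0],
  ],
)

```text
t: 18.18
tcp_pos: [0.6101, -0.0032, 0.1044]
eef_rot: [-0.002, 0.132, 0.991, -0.001]
wrist_force: [-4.2, -2.7, 0.8]
gripper_width: 0.0247
grasp_force: 2.2
```

```bash
python3 f.py
```

```text
[-4.4 -3.9 -0.1] knob push 5.68 radial 1.28 [ 0.61002585 -0.00327027  0.10440223] 18.325
```

```bash
python3 - <<'E'
from h import *
s=snap('wrist','w4.png');snap('scene','s4.png')
a=cv2.imread('pics/w4.png')[200:360,240:400];b=cv2.imread('pics/s4.png')[195:290,230:310];c=cv2.imread('pics/s2.png')[195:290,230:310]
f=lambda i:cv2.resize(i,(int(i.shape[1]*400/i.shape[0]),400),interpolation=cv2.INTER_CUBIC)
m=np.hstack([f(a),f(b)]);print(m.shape)
cv2.imwrite('pics/m4.png',m)
E
```

```text
(400, 736, 3)
```

View pics/m4.png

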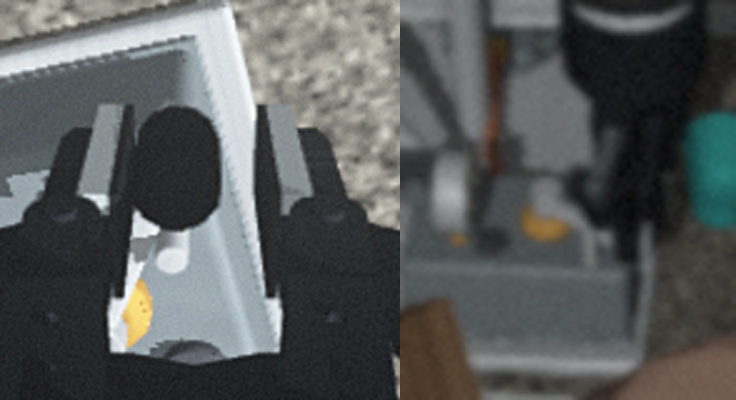

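The left pad bears on the knob and the lever is just reaching the pin, with pin top at (172,258). Continuing in 1 mm steps.

To row units: 0.1 cm / 60 = 0.0017, -0.04 cm / 60 = -0.0007.

Call:
step_arm(
  grip=[0.29,0.29,0.29],
  xyz=[
    [-0.0007,0.0017,0],
    [-0.0007,0.0017,0],
    [-0.0007,0.0017,0],
  ],
  delta_rot=[
    [0,0,0],
    [0,0,0],
    [0,0,0],
  ],
)

```text
t: 18.8
tcp_pos: [0.6103, -0.0029, 0.1044]
eef_rot: [-0.003, 0.132, 0.991, -0.001]
wrist_force: [-5.2, -4.1, 0.2]
gripper_width: 0.025
grasp_force: 2.7
```

```bash
python3 f.py
```

```text
[-5.2 -3.9  0.8] knob push 6.2 radial 1.99 [ 0.61032705 -0.00287687  0.10436431] 18.95
```

Call:
step_arm(
  grip=[0.29,0.29,0.29],
  xyz=[
    [-0.0007,0.0017,0],
    [-0.0007,0.0017,0],
    [-0.0007,0.0017,0],
  ],
  delta_rot=[
    [0,0,0],
    [0,0,0],
    [0,0,0],
  ],
)

```text
t: 19.32
tcp_pos: [0.6105, -0.0027, 0.1043]
eef_rot: [-0.003, 0.132, 0.991, -0.002]
wrist_force: [-6.9, -5.3, 1.9]
gripper_width: 0.0251
grasp_force: 3.5
```

```bash
python3 f.py
```

```text
[-6.4 -5.3  1.4] knob push 8.06 radial 2.1 [ 0.61045874 -0.0027001   0.10430523] 19.475
```

Contact: force is rising. One more step to be firm.

To row units: 0.12 cm / 60 = 0.002, 0.1 cm / 60 = 0.0017.

Call:
step_arm(
  grip=[0.29,0.29,0.29,0.29],
  xyz=[
    [-0.0005,0.0017,0],
    [-0.0007,0.002,0],
    [-0.0007,0.002,0],
    [-0.0007,0.002,0],
  ],
  delta_rot=[
    [0,0,0],
    [0,0,0],
    [0,0,0],
    [0,0,0],
  ],
)

```text
t: 19.98
tcp_pos: [0.6105, -0.0025, 0.1043]
eef_rot: [-0.004, 0.133, 0.991, -0.002]
wrist_force: [-7.5, -6.8, 4.1]
gripper_width: 0.0251
grasp_force: 4.5
```

```bash
python3 f.py
```

```text
[-8.5 -6.9  3.1] knob push 10.56 radial 2.8 [ 0.61054222 -0.00251093  0.10425286] 20.125
```

To row units: -15 cm / 60 = -0.25, -9 cm / 60 = -0.15.

Call:
step_arm(
  grip=[0.29,0.29,0.29,0.5,0.5,0.5,0.5,0.5,0.5],
  xyz=[
    [0.0017,-0.0067,0],
    [0.0033,-0.0125,0],
    [0.0033,-0.0125,0],
    [0.0033,-0.0125,0],
    [0.0033,-0.0125,0],
    [0.0033,-0.0125,-0.05],
    [0.0033,-0.0125,-0.15],
    [0.0033,-0.0125,-0.25],
    [0.0033,-0.0125,-0.25],
  ],
  delta_rot=[
    [0,0,0],
    [0,0,0],
    [0,0,0],
    [0,0,0],
    [0,0,0],
    [0,0,0],
    [0,0,0],
    [0,0,0],
    [0,0,0],
  ],
)

```text
t: 21.25
tcp_pos: [0.6136, -0.006, 0.2607]
eef_rot: [0.005, 0.131, 0.991, 0.001]
wrist_force: [0.4, 0.1, -0.6]
gripper_width: 0.0425
grasp_force: 0.0
```

```bash
python3 - <<'E'
from h import *
s=snap('scene','s5.png');snap('wrist','w5.png')
o=bot.observe();p=o['tcp_pos'];q=o['eef_rot'];Rm=R.from_quat([q[1],q[2],q[3],q[0]]).as_matrix()
print(p,o['t'],o['wrist_force'],q)
print((Rm.T@(np.array([.591,-.2815,.26])-p)*100).round(2))
w=snap('wrist')
for n in ['tray_grip','tray','valve_knob']:
    for c in ['wrist','scene']: print(n,c,[(np.round(r['at']).tolist(),round(r['conf'],2)) for r in search_frame(c,n)[:2]])
E
```

```text
[ 0.61060842 -0.0053279   0.25564494] 21.35 [ 0.81605637  0.02896604 -1.58192881] [4.94887291e-04 1.30890408e-01 9.91396640e-01 3.97330555e-04]
[ -5.27 -27.18  -0.46]
tray_grip wrist [([287.0, 123.0], 0.76)]
tray_grip scene [([174.0, 252.0], 0.93)]
tray wrist [([292.0, 122.0], 0.91)]
tray scene [([178.0, 249.0], 0.66)]
valve_knob wrist [([212.0, 302.0], 0.56)]
valve_knob scene [([249.0, 278.0], 0.58)]
```

To row units: -27.2 cm / 60 = -0.4533, -5.3 cm / 60 = -0.0883, -13.6 degrees / 90 = -0.1511.

Call:
step_arm(
  grip=[0.5,0.5,0.5,0.5,0.5,0.5,0.5,0.5],
  xyz=[
    [-0.0883,-0.4533,0],
    [-0.0883,-0.4533,0],
    [-0.0883,-0.4533,0],
    [-0.0883,-0.4533,0],
    [-0.0883,-0.4533,0],
    [-0.0883,-0.4533,0],
    [-0.0883,-0.4533,0],
    [-0.0883,-0.4533,0],
  ],
  delta_rot=[
    [0,0,-0.1511],
    [0,0,-0.1511],
    [0,0,-0.1511],
    [0,0,-0.1511],
    [0,0,-0.1511],
    [0,0,-0.1511],
    [0,0,-0.1511],
    [0,0,-0.1511],
  ],
)

```text
t: 22.7
tcp_pos: [0.5917, -0.2799, 0.255]
eef_rot: [-0.0, 0.011, 1.0, 0.001]
wrist_force: [0.3, 0.2, 0.3]
gripper_width: 0.0428
grasp_force: 0.0
```

```bash
python3 - <<'E'
from h import *
w=snap('wrist','w6.png');a=cv2.imread('pics/w6.png');b=cv2.imread('pics/w5.png')[150:290,230:390]
b=cv2.resize(b,(457,400),interpolation=cv2.INTER_CUBIC)
cv2.imwrite('pics/m6.png',np.hstack([a[:,140:480],b]))
o=bot.observe();print(o['tcp_pos'],o['eef_rot'],o['t'])
for n in ['tray_grip','shot_glass']: 
    for r in search_frame('wrist',n)[:2]: print(n,np.round(r['at']),round(r['conf'],2),atz(w,r['at'],.157,1))
E
```

```text
[ 0.59164138 -0.28014629  0.25510065] [-4.45532733e-05  1.14006333e-02  9.99934927e-01  4.06983642e-04] 22.75
tray_grip [260. 320.] 0.75 [ 0.64760121 -0.27930573  0.157     ]
shot_glass [154. 430.] 0.91 [ 0.55471424 -0.18694128  0.157     ]
shot_glass [190. 353.] 0.83 [ 0.5835445  -0.25122647  0.157     ]
```

View pics/m6.png

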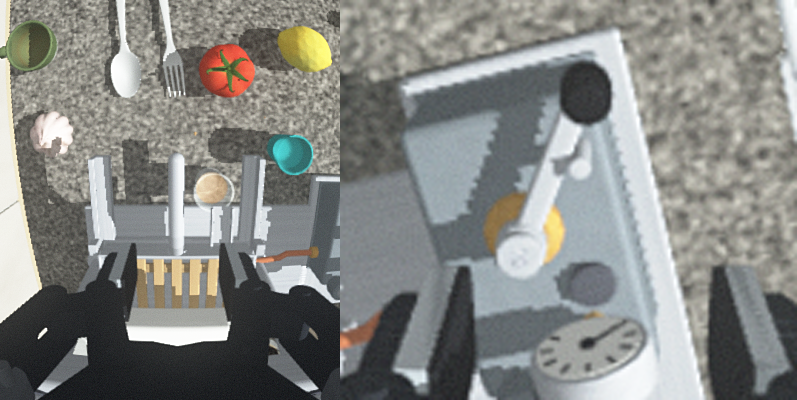

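The wrist pic shows the handle bar at col 317, rows 155–250, centred between the fingers. The clear glass is at (188,353), upright. The right crop shows the lever resting against the pin. Descending onto the bar.

To row units: 11.6 cm / 60 = 0.1933, 11 cm / 60 = 0.1833.

Call:
step_arm(
  grip=[0.5,0.5,0.5,0.5,0.5,0.1,0.1,0.1,0.1,0.1],
  xyz=[
    [0,-0.0017,0.0833],
    [0,-0.0017,0.15],
    [0,-0.0017,0.1833],
    [0,-0.0017,0.1933],
    [0,-0.0017,0.1933],
    [0,-0.0017,0.1933],
    [0,-0.0017,0.1933],
    [0,-0.0017,0.1933],
    [0,-0.0017,0.1933],
    [0,-0.0017,0.1933],
  ],
  delta_rot=[
    [0,0,0],
    [0,0,0],
    [0,0,0],
    [0,0,0],
    [0,0,0],
    [0,0,0],
    [0,0,0],
    [0,0,0],
    [0,0,0],
    [0,0,0],
  ],
)

```text
t: 24.1
tcp_pos: [0.5917, -0.2832, 0.1407]
eef_rot: [0.001, 0.013, 1.0, -0.0]
wrist_force: [-1.7, 1.1, 6.2]
gripper_width: 0.0107
grasp_force: 58.4
```

Gripped the bar. Pulling gently.

To row units: 4 cm / 60 = 0.0667, 3.9 cm / 60 = 0.065.

Call:
step_arm(
  grip=[0.1,0.1,0.1,0.1,0.1,0.1,0.1,0.1,0.1,0.1,0.1,0.1],
  xyz=[
    [0.0033,0,0],
    [0.0083,0,0],
    [0.0133,0,0],
    [0.02,0,0],
    [0.0267,0,0],
    [0.0333,0,0],
    [0.04,0,0],
    [0.0467,0,0],
    [0.0533,0,0],
    [0.06,0,0],
    [0.065,0,0],
    [0.0667,0,0],
  ],
  delta_rot=[
    [0,0,0],
    [0,0,0],
    [0,0,0],
    [0,0,0],
    [0,0,0],
    [0,0,0],
    [0,0,0],
    [0,0,0],
    [0,0,0],
    [0,0,0],
    [0,0,0],
    [0,0,0],
  ],
)

```text
t: 25.6
tcp_pos: [0.5531, -0.2822, 0.1404]
eef_rot: [0.002, 0.012, 1.0, -0.001]
wrist_force: [6.4, 0.2, 1.9]
gripper_width: 0.0113
grasp_force: 58.4
```

To row units: 5.4 cm / 60 = 0.09, 5.2 cm / 60 = 0.0867.

Call:
step_arm(
  grip=[0.1,0.1,0.1,0.1,0.1,0.1,0.1,0.1,0.1,0.1,0.1,0.1],
  xyz=[
    [0.005,0,0],
    [0.0133,0,0],
    [0.0217,0,0],
    [0.03,0,0],
    [0.0383,0,0],
    [0.0467,0,0],
    [0.055,0,0],
    [0.0633,0,0],
    [0.0717,0,0],
    [0.08,0,0],
    [0.0867,0,0],
    [0.09,0,0],
  ],
  delta_rot=[
    [0,0,0],
    [0,0,0],
    [0,0,0],
    [0,0,0],
    [0,0,0],
    [0,0,0],
    [0,0,0],
    [0,0,0],
    [0,0,0],
    [0,0,0],
    [0,0,0],
    [0,0,0],
  ],
)

```text
t: 27.1
tcp_pos: [0.4989, -0.2809, 0.1403]
eef_rot: [0.002, 0.013, 1.0, -0.001]
wrist_force: [5.8, 0.2, 2.0]
gripper_width: 0.0111
grasp_force: 58.4
```

Call:
step_arm(
  grip=[0.1,0.1,0.1,0.1,0.1,0.1,0.1,0.1,0.1],
  xyz=[
    [0.0017,0,0],
    [0.005,0,0],
    [0.0083,0,0],
    [0.0117,0,0],
    [0.015,0,0],
    [0.0183,0,0],
    [0.0217,0,0],
    [0.025,0,0],
    [0.025,0,0],
  ],
  delta_rot=[
    [0,0,0],
    [0,0,0],
    [0,0,0],
    [0,0,0],
    [0,0,0],
    [0,0,0],
    [0,0,0],
    [0,0,0],
    [0,0,0],
  ],
)

```text
t: 28.22
tcp_pos: [0.483, -0.2804, 0.1398]
eef_rot: [0.001, 0.013, 1.0, -0.0]
wrist_force: [5.4, -0.5, 0.5]
gripper_width: 0.0111
grasp_force: 58.4
```

Call:
step_arm(
  grip=[0.1,0.1,0.1,0.1,0.1,0.1,0.1],
  xyz=[
    [0.0017,0,0],
    [0.0033,0,0],
    [0.005,0,0],
    [0.0067,0,0],
    [0.0083,0,0],
    [0.01,0,0],
    [0.01,0,0],
  ],
  delta_rot=[
    [0,0,0],
    [0,0,0],
    [0,0,0],
    [0,0,0],
    [0,0,0],
    [0,0,0],
    [0,0,0],
  ],
)

```text
t: 29.1
tcp_pos: [0.4766, -0.2801, 0.1395]
eef_rot: [0.001, 0.013, 1.0, -0.0]
wrist_force: [5.9, 0.1, 1.3]
gripper_width: 0.0108
grasp_force: 58.4
```

To row units: 0.2 cm / 60 = 0.0033, 0.1 cm / 60 = 0.0017.

Call:
step_arm(
  grip=[0.1,0.1,0.1],
  xyz=[
    [0.0017,0,0],
    [0.0033,0,0],
    [0.0033,0,0],
  ],
  delta_rot=[
    [0,0,0],
    [0,0,0],
    [0,0,0],
  ],
)

```text
t: 29.48
tcp_pos: [0.4763, -0.2796, 0.1397]
eef_rot: [0.002, 0.012, 1.0, -0.0]
wrist_force: [10.3, 1.1, -2.0]
gripper_width: 0.0113
grasp_force: 58.4
```

It met the stops at 115 mm. Ease off, release and lift.

To row units: -12 cm / 60 = -0.2, -8 cm / 60 = -0.1333.

Call:
step_arm(
  grip=[0.1,0.1,0.3,0.5,0.5,0.5,0.5,0.5,0.5,0.5],
  xyz=[
    [-0.0033,0,0],
    [-0.005,0,0],
    [-0.005,0,0],
    [-0.005,0,0],
    [-0.005,0,0],
    [-0.005,0,0],
    [-0.005,0,-0.05],
    [-0.005,0,-0.1333],
    [-0.005,0,-0.2],
    [-0.005,0,-0.2],
  ],
  delta_rot=[
    [0,0,0],
    [0,0,0],
    [0,0,0],
    [0,0,0],
    [0,0,0],
    [0,0,0],
    [0,0,0],
    [0,0,0],
    [0,0,0],
    [0,0,0],
  ],
)

```text
t: 30.72
tcp_pos: [0.4785, -0.2813, 0.2624]
eef_rot: [0.003, 0.013, 1.0, -0.001]
wrist_force: [-0.6, -0.4, 0.0]
gripper_width: 0.0425
grasp_force: 0.0
```

```bash
python3 - <<'E'
from h import *
w=snap('wrist','w7.png');snap('scene','s7.png');
o=bot.observe();print(o['tcp_pos'],o['t'],o['wrist_force'],o['gripper_width'])
a=cv2.imread('pics/w7.png')[:,140:480];b=cv2.imread('pics/s7.png')[90:290,180:340]
cv2.imwrite('pics/m7.png',np.hstack([a,cv2.resize(b,(320,400),interpolation=cv2.INTER_CUBIC)]))
E
```

```text
[ 0.47687617 -0.27990042  0.25913212] 30.825 [ 0.61230628  0.40805497 -0.5041592 ] 0.042642139853286895
```

View pics/m7.png

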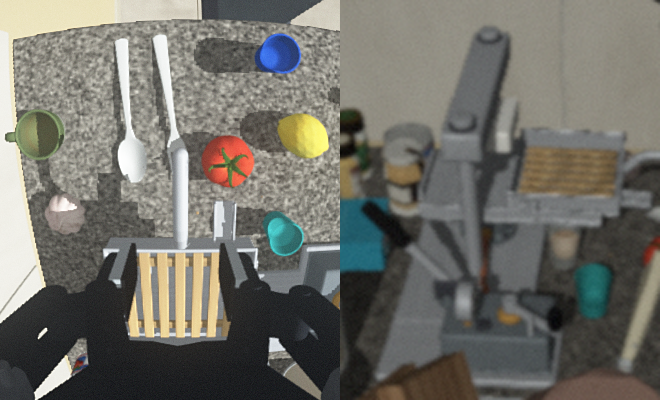

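The tray is out and level on its runners at (570,175), with its handle free. The glass is upright at (565,245) and the lever is at its shut position, so I'm handing in.

```bash
python3 -c "
from bench import sign_off
print(sign_off())"
```

```text
the job is handed in; nothing more can be done
None
```

The job is handed in, but `sign_off()` returned no verdict: the platen sank fully (about 18 mm/s by rough camera tracking), the valve is nipped shut at about 10 N on the knob, the tray is out 115 mm at its stops, and the glass stands upright.

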